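Set the coil winder's feed lever to the lone slot

TASK

Set the feed lever of the bench coil winder to its coarsest feed: the lone slot at the left end of the gate plate on top of the gearbox, the only slot with no other slot opposite it. Push the lever with the fingertips, without gripping it: out of the right-hand slot into the cross channel (unless it already stands in the channel), along the channel to its left end, then into the lone slot, towards the winder's front panel, until it is fully home. Do not force it, and leave the other things round the winder where they are.

Things in the scene. Friction and masses are not known exactly. Their poses are not given: they have to be found in the camera images.
- winder: Bench coil winder, fixed: grey gearbox 120 x 116 mm, 97 mm high; motor behind, belt cover left, low spindle, bobbin and tailstock on its right to y = -260 mm; all but the lever below z = 107 mm. Origin on the bench under the lever's pivot, the gearbox's middle. x points from its front panel (counter, speed knob, facing the robot) to its back, y to its left, z up.
- feed_along (a joint): Lever's lean fore and aft, rad: 0 in the cross channel, + to the winder's back, - to its front; about +-0.29 home at a slot's end. A spring roller indexes it: within about 0.1 of 0 it snaps to the channel's middle (1 to 2 N at the knob push it out), beyond that it is drawn home into the slot (some 3 N push it out again). Starts in the right column: far slot, near slot or channel.
- feed_across (a joint): Lever's lean sideways, rad: 0 at the middle column, about +0.29 at the left column (left end of the channel) and -0.29 at the right column, where it starts. No spring; about 0.6 N friction at the knob, so it stays where left. It moves sideways only while feed_along is within about 0.04 of 0.
- feed_knob (a point): Centre of the lever's black pear-shaped knob, 32 mm across here, reaching 24 mm below and 19 mm above it along the lever; below is a round steel bar 10 mm thick down to the gate. 185 mm above the bench when upright. Column to column, or channel to slot end, it moves about 44 mm. Free on all sides.
- lever_pivot (a point): Pivot of the lever inside the gearbox, 25 mm above the bench; axes as the winder's. The knob centre is 160 mm from it: in this frame at x = 160 sin(feed_along), y = 160 cos(feed_along) sin(feed_across), z = 160 cos(feed_along) cos(feed_across) mm.
- gate_centre (a point): Middle of the aluminium gate plate's top (98 x 98 mm, 105 mm above the bench), axes as the winder's. Cross channel along y, 17 mm wide; columns at y = -23, 0, +23 mm with slots 13 mm wide, from the channel to x = +23 (far) and -23 mm (near), measured to the bar's axis. Right and middle columns have both slots, the left only the near one, the lone slot.
- lone_slot (a point): Point on the gate plate's top at the closed end of the lone slot, where the bar's axis passes when the lever is fully home: x = -23, y = +23, z = 105 mm in the winder's frame.
- transformer: Bystander, loose: small mains transformer, 64 x 68 x 46 mm, origin under its middle, in front of the bobbin. To be left alone.
- cutters_yellow: Bystander, loose: side cutters with yellow grips, 53 x 120 x 11 mm, lying in front of the gearbox. To be left alone.
- glue_bottle: Bystander, loose: white squeeze bottle with a red cap, 43 mm across, 112 mm tall, standing upright left of the gearbox. To be left alone.
- solder_reel: Bystander, loose: part-used reel of solder wire, 59 x 90 x 38 mm, behind the traverse rods. To be left alone.
- flux_tin: Bystander, loose: round tin, 47 mm across, 20 mm high, in front of the gearbox. To be left alone.
- heat_sink: Bystander, loose: finned aluminium heat sink, 45 x 50 x 28 mm, in front of the tailstock. To be left alone.

How it is judged:
On the way:
1. the lever has been pushed along the cross channel to the left column (value of joint feed_across above 0.22 rad and value of joint feed_along above -0.1 rad), for 0.1 s.
At the end, for the whole second after the job is handed in: The lever stands at rest in the lone slot: feed_across above 0.22 rad and feed_along below -0.24 rad (within about 6 mm of the slot's end at the knob) (value of joint feed_along below -0.24 rad and value of joint feed_across above 0.22 rad and velocity of joint feed_along between -0.05 and 0.05 rad/s); the robot touches nothing.
It fails at once if the lever is gripped or forced, or the winder struck (more than 35 N between the robot and the winder with its lever) (contact force between any of the fingers, the arm and winder above 35 N).
It fails at once if a bystander is moved more than 25 mm or lifted (distance of any of transformer, cutters_yellow, glue_bottle, solder_reel, flux_tin, heat_sink from where it was at the start of the episode above 0.025 m).
It also fails if it takes over 45 s, if anything falls off the work surface, if the arm or the gripper's body presses on something with over 40 N, if the wrist force passes 120 N, or if a joint passes its speed limit or range.

ROBOT

A 6-joint arm with a two-finger parallel gripper is mounted at the origin on a cart in front of the work surface, level with it; the furniture and walls round the work are solid. World frame = base frame: x ahead of the robot, y to its left, z up, the work surface at z = 0. Lengths are in m, angles in rad, forces in N, time in s.
With the tool pointing down it reaches from about 0.375 to 0.9 m from the base axis. Payload 3.1 kg.
Tool frame: the origin (TCP) lies midway between the tips of the shut fingers; the grasp point (between the pads) lies 19 mm behind it; z points along the fingers, y is the line along which they close (so a half turn about z gives the same grasp; the last joint's range is limited). The gripper opens to 85 mm and grips with 20 to 120 N. Pads are 22 mm wide; open, the fingers measure 114 mm over their backs; the gripper's body (76 mm by 85 mm) begins 54 mm behind the grasp point. The pads swing forward as they close: fully open they stand 13 mm farther back than shut.
Start: joints at [-1.367, 0.527, 1.433, -0, 1.181, -0.178], TCP at [0.233, -0.58, 0.194] pointing down, gripper open.
Joint ranges: [-3.08, 3.08], [-0.75, 2.2], [0.22, 2.44], [-1.43, 4.57], [0, 2.65], [-2.85, 2.85]. Speed limits (rad/s): [2.79, 2.79, 3.14, 3.14, 3.14, 3.14].

INTERFACE

Orientations are given as a unit quaternion [x, y, z, w].
In Python, from rig import * gives the robot as it stands.
- The arm moves only by the tool move_arm, never from a script. Its argument "moves" is a list of rows, each an object of numbers: "dx", "dy", "dz": the shift along the tool's x, y, z in mm; "twist": the turn about the tool's z in rad; "gripper": the closure, from -1 (fully open) to 1 (shut). A call has exactly 10 rows; each row shifts and turns the commanded pose from where the row before left it, along the tool's axes as they then stand; what a row does not reach is not made up. A row lasts 1/8 s, in which the tool goes at most 62.5 mm and 10.7 degrees, less where a joint would pass 70% of its speed; a pose out of reach is approached as far as the arm can. A call is refused whole if a number of a shift passes 62.5 or a number of a turn 0.188, either way. A call with a gripper value outside its range is refused whole. The fingers move at their own pace and stop on an object; "squeeze" is the grip in N (left out, the last holds). Time passes only in rows, so rows that do not move let the fingers close, or fill a call up. It gives the time, the measured TCP pose, the force, the opening and the grip force at its end, in the units of the state.
- state(): the state, without advancing time (a new reading comes with each control period).
- read_camera(name): name is "scene" or "top"; returns a dict with "image" (400x640x3 uint8, red, green, blue), "fx", "fy", "cx", "cy" (pixels), "k1" (the pictures are not rectified: a ray, as slopes to the right and down, at radius r is drawn at 1 + k1 r^2 times it, then the intrinsics apply), "rvec" (rotation vector, rad) and "tvec" (3), from world to camera coordinates, as OpenCV has them. Camera axes: x right, y down, z forward; pixel columns grow to the right and rows downward; lengths in m; the calibration is good to about 2 mm. A picture is of the moment at which its call begins. There is no depth.
- job_done(): hands the job in; it is judged then, once.
The state is a dict: "t": time; "joint_positions": joint angles; "qvel": joint speeds; "joint_efforts": joint torques, N m; "ee_pos": TCP position; "orientation": TCP orientation; "force": force on the tool from outside, world axes, zero at the start; "ft_torque": the same for the moment, N m; "width": opening from 0.0 (shut) to 1.0 (fully open); "grasp_force": force on a finger pad.
Only numpy, scipy, OpenCV 4.12 (cv2) and the standard library are available. Lean on these libraries where they do the work, as an engineer would, in place of code of your own. Each camera call takes 0.05 s, during which the arm holds its last target. There are 200 camera calls.

## Working session

There is one attempt and no reset: what is moved stays moved. The work goes in short steps, Python scripts to look and compute and a tool call to move; the robot and the scene stay as the last step left them, time stands still between calls to the robot, and variables do not carry over. Pictures are saved under pics/ and viewed, at most 10 in all, crops included, and the job is handed in when it is done.

Besides the shell and the picture viewer there is one more tool, called after "Request:" by a JSON object that holds its "name" and its "arguments", one argument or row to a line. move_arm: Moves the arm, as the interface text tells. Its arguments: {"type":"object","properties":{"moves":{"type":"array","items":{"type":"object","properties":{"dx":{"type":"number"},"dy":{"type":"number"},"dz":{"type":"number"},"twist":{"type":"number"},"gripper":{"type":"number"}}}},"squeeze":{"type":"number"}},"required":["moves"]}

```bash
mkdir -p pics; cat > h.py <<'E'
from rig import *
import numpy as np, cv2
def cam(n):
    c=read_camera(n); c['R']=cv2.Rodrigues(np.array(c['rvec'],float))[0]; c['t']=np.array(c['tvec'],float); return c
def ray(c,u,v):
    x=(u-c['cx'])/c['fx'];y=(v-c['cy'])/c['fy'];a,b=x,y
    for _ in range(20):
        s=1+c['k1']*(a*a+b*b);a,b=x/s,y/s
    o=-c['R'].T@c['t'];d=c['R'].T@np.array([a,b,1.]);return o,d/np.linalg.norm(d)
def plane(c,u,v,z):
    o,d=ray(c,u,v);return o+d*(z-o[2])/d[2]
def proj(c,p):
    q=c['R']@np.array(p)+c['t'];a,b=q[0]/q[2],q[1]/q[2];s=1+c['k1']*(a*a+b*b)
    return np.array([c['fx']*a*s+c['cx'],c['fy']*b*s+c['cy']])
def tri(c1,p1,c2,p2):
    o1,d1=ray(c1,*p1);o2,d2=ray(c2,*p2)
    s=np.linalg.lstsq(np.c_[d1,-d2],o2-o1,rcond=None)[0]
    a,b=o1+s[0]*d1,o2+s[1]*d2;return (a+b)/2,np.linalg.norm(a-b)
E
python3 - <<'E'
from h import *
for n in('scene','top'):
    c=cam(n);cv2.imwrite(f'pics/{n}0.png',c['image'][:,:,::-1]);print(n,-c['R'].T@c['t'],c['R'][2])
s=state();print(s)
E
```

```text
scene [0.2439414  0.67470671 0.80032609] [ 0.33182946 -0.67535122 -0.65862731]
top [ 0.54493403 -0.02092859  1.05582698] [ 0.04990897  0.02430961 -0.99845788]
{'t': 0.1, 'joint_positions': array([-1.36748222e+00,  5.28364127e-01,  1.43378969e+00,  2.06345445e-05,
        1.18140286e+00, -1.78476049e-01]), 'qvel': array([ 4.61451070e-05, -1.48499815e-03, -2.29995527e-03, -4.05122792e-04,
        2.39531281e-04,  2.11530805e-04]), 'joint_efforts': array([ 6.36653567e-05, -4.43304527e+01, -1.78586036e+01, -2.26115153e-04,
        3.91608541e-03,  1.04489251e-05]), 'ee_pos': array([ 0.23276286, -0.57926092,  0.19283219]), 'orientation': array([ 9.81835070e-01,  1.89733844e-01, -2.65503707e-06, -9.82058268e-04]), 'force': array([-0.35967836,  0.18081044, -0.43071921]), 'ft_torque': array([-0.04831623,  0.03160064, -0.04095808]), 'grasp_force': 0.0, 'width': 0.9978629590448183}
```

View pics/scene0.png

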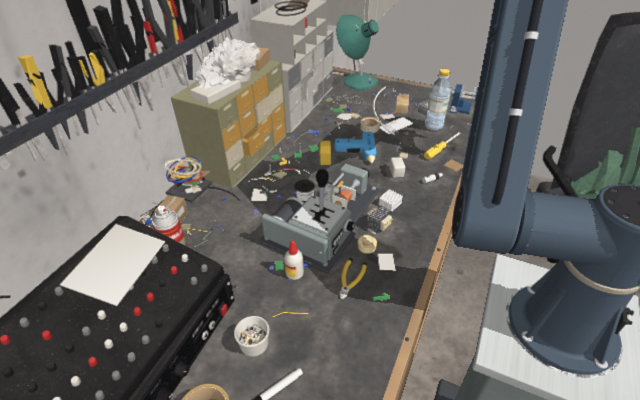

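View pics/top0.png

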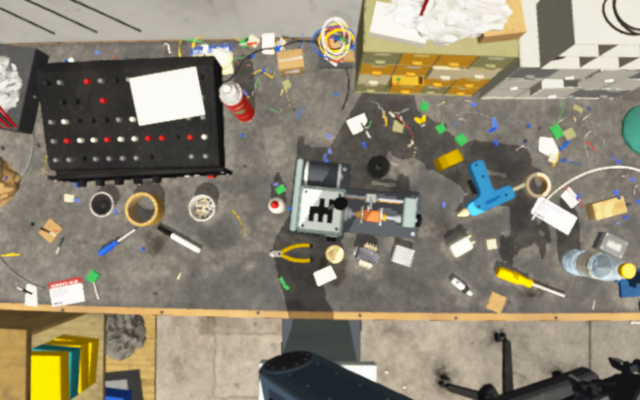

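The top view shows the winder at about (330,210), with the knob at about (341,202). The scene view shows the knob at about (322,176). I'll zoom in on both.

```bash
python3 - <<'E'
import cv2,numpy as np
a=cv2.imread('pics/top0.png')[150:250,260:360];b=cv2.imread('pics/scene0.png')[160:260,250:350]
f=lambda i:cv2.resize(i,(400,400),interpolation=cv2.INTER_CUBIC)
cv2.imwrite('pics/z.png',np.hstack([f(a),f(b)]))
E
```

```text
(no output)
```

View pics/z.png

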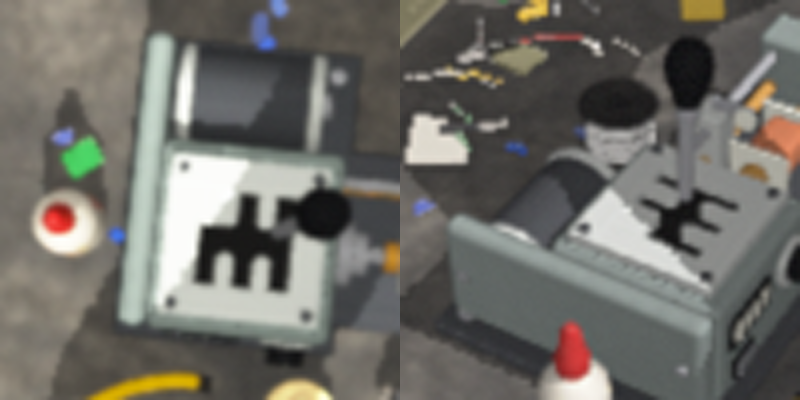

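The left crop shows the gate's screws at crop (185,166), (172,302) and (307,316), and the knob at (323,213). The right crop shows the knob at (289,75). Now I'll compute the positions.

```bash
cat >> h.py <<'E'
def knob(c,lo):  # black blob near a guess, largest after opening
    u,v,r=lo;g=c['image'][v-r:v+r,u-r:u+r].max(2)
    m=cv2.morphologyEx((g<48).astype('uint8'),cv2.MORPH_OPEN,np.ones((5,5),'uint8'))
    n,l,s,ce=cv2.connectedComponentsWithStats(m)
    return [(s[i][2:].tolist(),(ce[i]+[u-r,v-r]).round(1).tolist()) for i in range(1,n)]
E
python3 - <<'E'
from h import *
t=cam('top');s=cam('scene')
print(knob(t,(341,203,14)),knob(s,(322,178,20)))
q=lambda x,y:(260+x/4-.4,150+y/4-.4)
for n,p in dict(TL=(172,155),BL=(152,312),BR=(327,328),TR=(342,168)).items(): print(n,plane(t,*q(*p),.105).round(4))
for n,p in dict(s1=(185,166),s2=(172,302),s3=(307,316)).items(): print(n,plane(t,*q(*p),.105).round(4))
print(tri(t,q(323,213),s,(250+289/4-.4,160+75/4-.4)))
print('glue',plane(t,*q(60,218),.112),'cut')
E
```

```text
[([13, 11, 120], [340.2, 203.0])] [([12, 18, 173], [321.8, 177.3]), ([11, 12, 112], [306.4, 185.5])]
TL [0.6174 0.0391 0.105 ]
BL [0.5202 0.0504 0.105 ]
BR [ 0.5114 -0.0574  0.105 ]
TR [ 0.61   -0.0661  0.105 ]
s1 [0.6106 0.0309 0.105 ]
s2 [0.5265 0.0381 0.105 ]
s3 [ 0.5187 -0.0451  0.105 ]
(array([ 0.58047452, -0.05171013,  0.17262393]), np.float64(0.00215451029219434))
glue [0.57753562 0.10717628 0.112     ] cut
```

```bash
python3 - <<'E'
from h import *
t=cam('top');s=cam('scene')
C=np.array([.565,-.0075,0]);a=-.09;X=np.array([np.cos(a),np.sin(a),0]);Y=np.array([-np.sin(a),np.cos(a),0]);Z=np.array([0,0,1])
W=lambda x,y,z:C+x*X+y*Y+z*Z
for fa in(-.29,0,.12,.29):
    L=lambda r:W(r*np.sin(fa),r*np.cos(fa)*np.sin(-.29),.025+r*np.cos(fa)*np.cos(.29))
    print(fa,[((proj(t,L(r))-[260,150])*4).round(0).tolist() for r in(.085,.16)],[((proj(s,L(r))-[250,160])*4).round(0).tolist() for r in(.085,.16)])
for x,y in((0,0),(.023,0),(-.023,0),(-.023,.023),(-.023,-.023),(.023,-.023),(.049,.049),(-.049,.049)):print(x,y,((proj(t,W(x,y,.105))-[260,150])*4).round(0),((proj(s,W(x,y,.105))-[250,160])*4+[400,0]).round(0))
E
```

```text
-0.29 [[279.0, 282.0], [312.0, 323.0]] [[336.0, 202.0], [386.0, 107.0]]
0 [[284.0, 242.0], [323.0, 244.0]] [[302.0, 184.0], [320.0, 73.0]]
0.12 [[285.0, 226.0], [326.0, 210.0]] [[288.0, 179.0], [292.0, 65.0]]
0.29 [[286.0, 203.0], [327.0, 164.0]] [[267.0, 176.0], [253.0, 60.0]]
0 0 [245. 239.] [682. 209.]
0.023 0 [249. 202.] [650. 196.]
-0.023 0 [241. 276.] [715. 221.]
-0.023 0.023 [204. 272.] [697. 244.]
-0.023 -0.023 [278. 279.] [734. 199.]
0.023 -0.023 [286. 205.] [669. 174.]
0.049 0.049 [174. 152.] [571. 229.]
-0.049 0.049 [158. 310.] [713. 287.]
```

The yaw is about -0.09 and the gate centre is about (0.565,-0.0075). The lever leans about +0.12 on the far side of the right column. I'll shut the fingers, lift, align the tool with the winder and fly to behind the knob.

Request:
{"name": "move_arm", "arguments": {
  "moves": [
    {"dz":-40,"twist":0.157,"gripper":1},
    {"dz":-40,"twist":0.157,"gripper":1},
    {"dz":-40,"twist":0.158,"gripper":1},
    {"dx":30,"dy":-46,"gripper":1},
    {"dx":30,"dy":-46,"gripper":1},
    {"dx":30,"dy":-46,"gripper":1},
    {"dx":30,"dy":-46,"gripper":1},
    {"dx":30,"dy":-46,"gripper":1},
    {"dx":30,"dy":-46,"gripper":1},
    {"dx":30,"dy":-46,"gripper":1}
  ]
}}

```text
validation failed for argument at $.mo...
```

```bash
cat >> h.py <<'E'
C=np.array([.565,-.0075,0]);A=-.09;X=np.array([np.cos(A),np.sin(A),0]);Y=np.array([-np.sin(A),np.cos(A),0])
def wf(p): d=np.array(p)-C;return (np.array([d@X,d@Y,d[2]])*1000).round(1)
from scipy.spatial.transform import Rotation as Ro
def st():
    s=state();x=Ro.from_quat(s['orientation']).as_matrix()[:,0]
    print('t',round(s['t'],2),'wf',wf(s['ee_pos']),'ang',round(np.arctan2(x[1],x[0]),3),'F',s['force'].round(1),'w',round(s['width'],2))
E
python3 -c "from h import *;st()"
```

```text
t 0.3 wf [-279.4 -599.8  193.4] ang 0.382 F [-0.3  0.6  0.3] w 1.0
```

Request:
{"name": "move_arm", "arguments": {
  "moves": [
    {"dx":0,"dy":0,"dz":-40,"twist":0.157,"gripper":1},
    {"dx":0,"dy":0,"dz":-40,"twist":0.157,"gripper":1},
    {"dx":0,"dy":0,"dz":-40,"twist":0.158,"gripper":1},
    {"dx":30,"dy":-46,"dz":0,"twist":0,"gripper":1},
    {"dx":30,"dy":-46,"dz":0,"twist":0,"gripper":1},
    {"dx":30,"dy":-46,"dz":0,"twist":0,"gripper":1},
    {"dx":30,"dy":-46,"dz":0,"twist":0,"gripper":1},
    {"dx":30,"dy":-46,"dz":0,"twist":0,"gripper":1},
    {"dx":30,"dy":-46,"dz":0,"twist":0,"gripper":1},
    {"dx":30,"dy":-46,"dz":0,"twist":0,"gripper":1}
  ],
  "squeeze": 20
}}

```text
t: 1.55
ee_pos: [0.4719, -0.2767, 0.3138]
orientation: [0.999, -0.045, 0.0, 0.0]
force: [0.5, -0.4, 0.3]
width: -0.001
grasp_force: 0.0
```

```bash
python3 -c "from h import *;st()"
```

```text
t 1.55 wf [ -68.5 -276.4  313.8] ang -0.09 F [ 0.5 -0.4  0.3] w -0.0
```

Request:
{"name": "move_arm", "arguments": {
  "moves": [
    {"dx":31,"dy":-47,"dz":0,"twist":0,"gripper":1},
    {"dx":31,"dy":-47,"dz":0,"twist":0,"gripper":1},
    {"dx":31,"dy":-47,"dz":0,"twist":0,"gripper":1},
    {"dx":31,"dy":-47,"dz":0,"twist":0,"gripper":1},
    {"dx":31,"dy":-45,"dz":0,"twist":0,"gripper":1},
    {"dx":0,"dy":0,"dz":40,"twist":0,"gripper":1},
    {"dx":0,"dy":0,"dz":40,"twist":0,"gripper":1},
    {"dx":0,"dy":0,"dz":40,"twist":0,"gripper":1},
    {"dx":0,"dy":0,"dz":24,"twist":0,"gripper":1},
    {"dx":0,"dy":0,"dz":0,"twist":0,"gripper":1}
  ]
}}

```text
t: 2.8
ee_pos: [0.6446, -0.0596, 0.1672]
orientation: [0.999, -0.045, -0.003, -0.001]
force: [0.2, -0.9, -0.7]
width: 0.003
grasp_force: 0.0
```

```bash
cat > look.py <<'E'
import sys
from h import *
st();t=cam('top');s=cam('scene')
a=t['image'][150:250,260:360];b=s['image'][140:240,270:370]
f=lambda i:cv2.resize(i,(400,400),interpolation=cv2.INTER_CUBIC)
cv2.imwrite(f'pics/{sys.argv[1]}.png',np.hstack([f(a),f(b)])[:,:,::-1])
E
python3 look.py l1
```

```text
t 2.8 wf [ 83.9 -44.8 167.2] ang -0.09 F [ 0.2 -0.9 -0.7] w 0.0
```

View pics/l1.png

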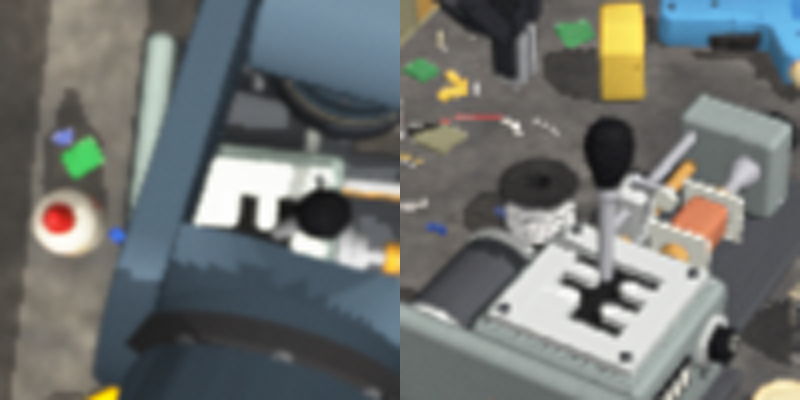

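The fingertips at right-crop (510,80) are behind the knob at (608,145), as intended. Now I'll push towards the front.

Request:
{"name": "move_arm", "arguments": {
  "moves": [
    {"dx":-15,"dy":-1,"dz":0,"twist":0,"gripper":1},
    {"dx":-15,"dy":0,"dz":0,"twist":0,"gripper":1},
    {"dx":-4,"dy":0,"dz":0,"twist":0,"gripper":1},
    {"dx":-4,"dy":0,"dz":0,"twist":0,"gripper":1},
    {"dx":-4,"dy":0,"dz":0,"twist":0,"gripper":1},
    {"dx":-4,"dy":0,"dz":0,"twist":0,"gripper":1},
    {"dx":-3,"dy":0,"dz":0,"twist":0,"gripper":1},
    {"dx":-2,"dy":0,"dz":0,"twist":0,"gripper":1},
    {"dx":0,"dy":0,"dz":0,"twist":0,"gripper":1},
    {"dx":0,"dy":0,"dz":0,"twist":0,"gripper":1}
  ]
}}

```text
t: 4.15
ee_pos: [0.5958, -0.0545, 0.1697]
orientation: [0.999, -0.045, 0.0, 0.0]
force: [-0.0, 0.8, 0.7]
width: -0.001
grasp_force: 0.0
```

```bash
python3 look.py l2
```

```text
t 4.15 wf [ 34.9 -44.1 169.7] ang -0.09 F [-0.   0.8  0.7] w -0.0
```

View pics/l2.png

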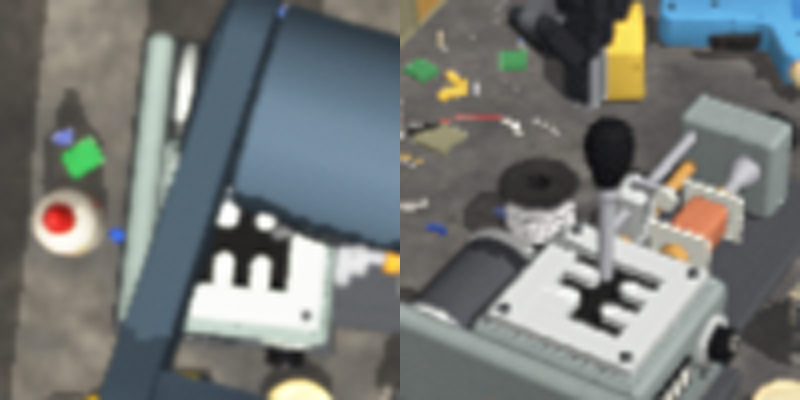

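The knob at right-crop (608,150) hasn't moved, and the fingertips are at (595,105). I'll check the projections.

```bash
python3 - <<'E'
from h import *
s=cam('scene');p=state()['ee_pos'];f=lambda q:((proj(s,q)-[270,140])*4+[400,0]).round()
print(p,f(p))
for k in([.5805,-.0517,.1726],[.573,-.05,.178]):print(f(k))
q=lambda x,y:(260+x/4-.4,150+y/4-.4)
t=cam('top')
for z in (.15,.17,.19):
    k=plane(t,*q(322,212),z);print(z,k,wf(k),f(k))
E
```

```text
[ 0.59580948 -0.05454698  0.16969214] [588. 148.]
[609. 153.]
[619. 151.]
0.15 [ 0.58095813 -0.05235621  0.15      ] [ 19.9 -43.2 150. ] [609. 182.]
0.17 [ 0.58016275 -0.05166231  0.17      ] [ 19.1 -42.6 170. ] [610. 157.]
0.19 [ 0.57936736 -0.05096841  0.19      ] [ 18.2 -42.  190. ] [610. 132.]
```

```bash
python3 - <<'E'
from h import *
s=cam('scene');p=state()['ee_pos'];im=s['image'].copy()
k=5;o=np.array([260,80]);im=cv2.resize(im[80:200,260:400],None,fx=k,fy=k,interpolation=cv2.INTER_CUBIC)
for h in range(0,100,20):
    for d,c in ((0,(255,0,0)),(.011,(0,255,0)),(-.011,(0,255,0))):
        q=(proj(s,p+[0,0,h/1000]+d*X)-o+.5)*k;cv2.circle(im,tuple(int(v) for v in q),3,c,-1)
cv2.imwrite('pics/l3.png',im[:,:,::-1])
E
```

```text
(no output)
```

View pics/l3.png

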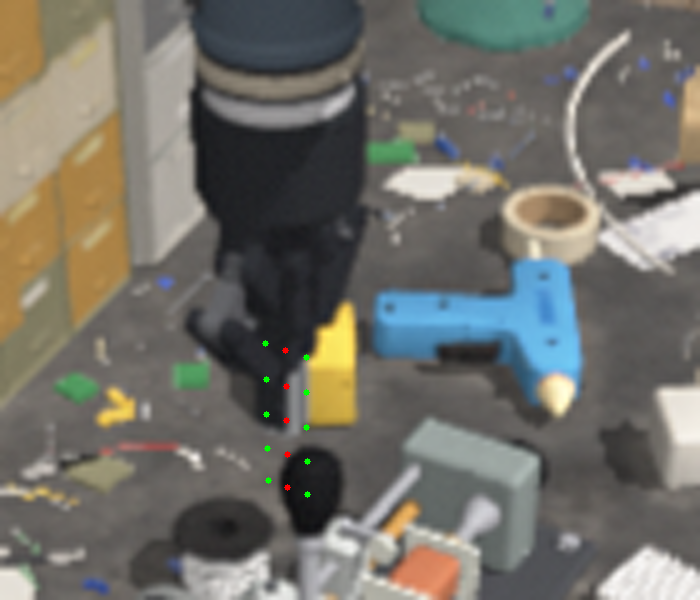

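```bash
python3 - <<'E'
from h import *
s=cam('scene');t=cam('top')
for z in(-.1,0,.1,.2,.3,.4):print(z,proj(s,[0,0,z]).round())
print('l1',((proj(s,[.6446,-.0596,.1672])-[270,140])*4+[400,0]).round(), s['rvec'],s['tvec'],s['k1'],s['fx'])
q=lambda x,y:(260+x/4-.4,150+y/4-.4)
print(tri(t,q(185,166),s,(250+185/4-.4,160+228/4-.4)))  # far-left screw
print('cyan','edge',plane(s,464,210,0))
print(state()['joint_positions'])
E
```

```text
-0.1 [546. 351.]
0 [562. 326.]
0.1 [581. 298.]
0.2 [603. 264.]
0.3 [630. 224.]
0.4 [662. 176.]
l1 [521. 127.] [ 0.58409366 -2.6318509   1.18847868] [0.52183575 0.26389745 0.90183368] 0.029013746990027935 421.62006273121403
(array([0.61148193, 0.03136093, 0.10517769]), np.float64(0.002001075734046936))
cyan edge [ 0.25397847 -0.28404696  0.        ]
[-2.77916198e-01  5.19234607e-01  1.52690630e+00 -7.95980432e-06
  1.09546277e+00  1.38311433e+00]
```

The base and gate both agree with the calibration, but the tip looks about 33 mm too high (or too far) in the picture. I'll back off, go lower and try the push again gently. That height is safe whichever is true.

Request:
{"name": "move_arm", "arguments": {
  "moves": [
    {"dx":30,"dy":0,"dz":0,"twist":0,"gripper":1},
    {"dx":20,"dy":0,"dz":0,"twist":0,"gripper":1},
    {"dx":0,"dy":0,"dz":16,"twist":0,"gripper":1},
    {"dx":0,"dy":0,"dz":16,"twist":0,"gripper":1},
    {"dx":-20,"dy":0,"dz":0,"twist":0,"gripper":1},
    {"dx":-15,"dy":0,"dz":0,"twist":0,"gripper":1},
    {"dx":-4,"dy":0,"dz":0,"twist":0,"gripper":1},
    {"dx":-4,"dy":0,"dz":0,"twist":0,"gripper":1},
    {"dx":-4,"dy":0,"dz":0,"twist":0,"gripper":1},
    {"dx":0,"dy":0,"dz":0,"twist":0,"gripper":1}
  ]
}}

```text
t: 5.75
ee_pos: [0.5986, -0.0548, 0.1377]
orientation: [0.999, -0.045, -0.0, -0.0]
force: [0.6, -0.5, -1.5]
width: -0.002
grasp_force: 0.0
```

```bash
cat > ck.py <<'E'
from h import *
st();s=cam('scene');print(knob(s,(322,180,22)))
b=s['image'][120:220,265:365];cv2.imwrite('pics/c.png',cv2.resize(b,(600,600),interpolation=cv2.INTER_CUBIC)[:,:,::-1])
E
python3 ck.py
```

```text
t 5.75 wf [ 37.7 -44.1 137.7] ang -0.09 F [ 0.6 -0.5 -1.5] w -0.0
[([5, 4, 20], [314.0, 159.5]), ([12, 16, 160], [328.1, 179.1])]
```

View pics/c.png

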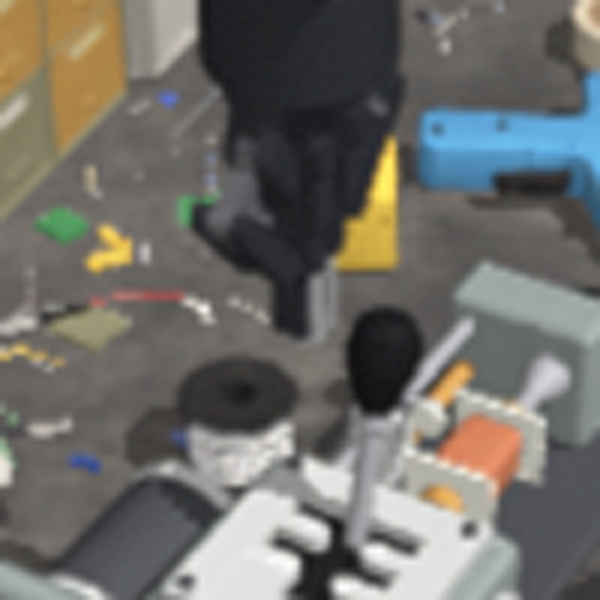

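The knob moved to pixel (328,179), which matches the predicted channel position of (330,178). That confirms the true tip is about 33 mm above the reported z. Next I'll go round to the knob's right and push left in small steps.

Request:
{"name": "move_arm", "arguments": {
  "moves": [
    {"dx":8,"dy":0,"dz":0,"twist":0,"gripper":1},
    {"dx":0,"dy":30,"dz":0,"twist":0,"gripper":1},
    {"dx":0,"dy":25,"dz":0,"twist":0,"gripper":1},
    {"dx":-24,"dy":0,"dz":0,"twist":0,"gripper":1},
    {"dx":-22,"dy":0,"dz":0,"twist":0,"gripper":1},
    {"dx":0,"dy":-10,"dz":0,"twist":0,"gripper":1},
    {"dx":0,"dy":-8,"dz":0,"twist":0,"gripper":1},
    {"dx":0,"dy":-8,"dz":0,"twist":0,"gripper":1},
    {"dx":0,"dy":-8,"dz":0,"twist":0,"gripper":1},
    {"dx":0,"dy":-8,"dz":0,"twist":0,"gripper":1}
  ]
}}

```text
t: 7.05
ee_pos: [0.5602, -0.0638, 0.1378]
orientation: [0.999, -0.045, 0.0, 0.0]
force: [-0.1, -1.4, 0.1]
width: 0.004
grasp_force: 0.5
```

```bash
cat >> h.py <<'E'
def fit(c,p):  # lever angles whose knob centre projects nearest to p
    from scipy.optimize import least_squares
    def P(a):
        y,x=a;k=C+.16*np.sin(x)*X+.16*np.cos(x)*np.sin(y)*Y+np.array([0,0,.025+.16*np.cos(x)*np.cos(y)]);return proj(c,k)-p
    r=least_squares(P,[0,0]);return r.x.round(3)
E
cat > ck2.py <<'E'
from h import *
st();s=cam('scene')
for b,p in knob(s,(335,188,34)):print(b,p,'across,along',fit(s,np.array(p)))
b=s['image'][120:220,285:385];cv2.imwrite('pics/c2.png',cv2.resize(b,(500,500),interpolation=cv2.INTER_CUBIC)[:,:,::-1])
E
python3 ck2.py
```

```text
t 7.05 wf [  0.3 -56.5 137.8] ang -0.09 F [-0.1 -1.4  0.1] w 0.0
[9, 9, 68] [331.5, 157.6] across,along [-0.642  0.179]
[12, 22, 195] [325.8, 180.0] across,along [-0.195  0.02 ]
```

Request:
{"name": "move_arm", "arguments": {
  "moves": [
    {"dx":0,"dy":-8,"dz":0,"twist":0,"gripper":1},
    {"dx":0,"dy":-8,"dz":0,"twist":0,"gripper":1},
    {"dx":0,"dy":-8,"dz":0,"twist":0,"gripper":1},
    {"dx":0,"dy":-8,"dz":0,"twist":0,"gripper":1},
    {"dx":0,"dy":-8,"dz":0,"twist":0,"gripper":1},
    {"dx":0,"dy":-8,"dz":0,"twist":0,"gripper":1},
    {"dx":0,"dy":-8,"dz":0,"twist":0,"gripper":1},
    {"dx":0,"dy":-6,"dz":0,"twist":0,"gripper":1},
    {"dx":0,"dy":0,"dz":0,"twist":0,"gripper":1},
    {"dx":0,"dy":0,"dz":0,"twist":0,"gripper":1}
  ]
}}

```text
t: 8.35
ee_pos: [0.5653, -0.0026, 0.1377]
orientation: [0.999, -0.045, -0.0, -0.0]
force: [0.1, 0.2, -0.1]
width: -0.004
grasp_force: 0.0
```

```bash
python3 ck2.py
```

```text
t 8.35 wf [ -0.2   5.  137.7] ang -0.09 F [ 0.1  0.2 -0.1] w -0.0
[23, 7, 127] [317.3, 156.4] across,along [-0.566  0.343]
[11, 17, 139] [317.7, 170.1] across,along [-0.564  0.346]
[13, 21, 199] [312.4, 193.5] across,along [0.174 0.031]
```

View pics/c2.png

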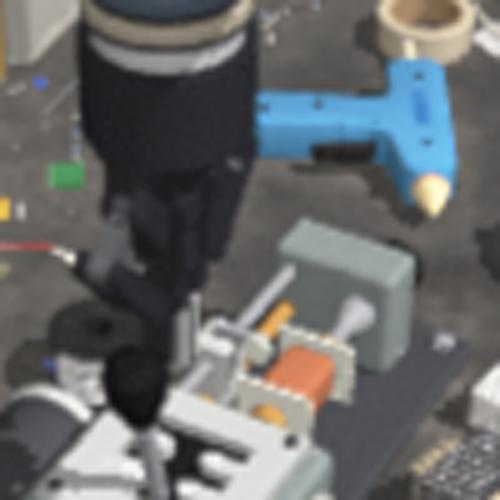

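The knob is at about pixel (312,196), so it has gone most of the way. I'll push the rest gently.

Request:
{"name": "move_arm", "arguments": {
  "moves": [
    {"dx":0,"dy":-4,"dz":0,"twist":0,"gripper":1},
    {"dx":0,"dy":-3,"dz":0,"twist":0,"gripper":1},
    {"dx":0,"dy":-2,"dz":0,"twist":0,"gripper":1},
    {"dx":0,"dy":-2,"dz":0,"twist":0,"gripper":1},
    {"dx":0,"dy":-1,"dz":0,"twist":0,"gripper":1},
    {"dx":0,"dy":0,"dz":0,"twist":0,"gripper":1},
    {"dx":0,"dy":0,"dz":0,"twist":0,"gripper":1},
    {"dx":0,"dy":0,"dz":0,"twist":0,"gripper":1},
    {"dx":0,"dy":0,"dz":0,"twist":0,"gripper":1},
    {"dx":0,"dy":0,"dz":0,"twist":0,"gripper":1}
  ]
}}

```text
t: 9.65
ee_pos: [0.5663, 0.0094, 0.1377]
orientation: [0.999, -0.045, -0.0, -0.0]
force: [0.3, -0.3, 0.1]
width: 0.002
grasp_force: 0.0
```

```bash
python3 ck2.py
```

```text
t 9.65 wf [ -0.2  16.9 137.7] ang -0.09 F [ 0.3 -0.3  0.1] w 0.0
[24, 28, 341] [314.7, 164.5] across,along [-0.546  0.38 ]
[6, 6, 36] [304.5, 183.5] across,along [0.016 0.264]
[12, 21, 175] [310.3, 197.2] across,along [0.245 0.024]
```

Request:
{"name": "move_arm", "arguments": {
  "moves": [
    {"dx":0,"dy":-1,"dz":0,"twist":0,"gripper":1},
    {"dx":0,"dy":-1,"dz":0,"twist":0,"gripper":1},
    {"dx":0,"dy":0,"dz":0,"twist":0,"gripper":1},
    {"dx":0,"dy":20,"dz":0,"twist":0,"gripper":1},
    {"dx":0,"dy":20,"dz":0,"twist":0,"gripper":1},
    {"dx":50,"dy":0,"dz":0,"twist":0,"gripper":1},
    {"dx":10,"dy":-20,"dz":0,"twist":0,"gripper":1},
    {"dx":0,"dy":-45,"dz":0,"twist":0,"gripper":1},
    {"dx":0,"dy":0,"dz":0,"twist":0,"gripper":1},
    {"dx":0,"dy":0,"dz":0,"twist":0,"gripper":1}
  ]
}}

```text
t: 10.95
ee_pos: [0.628, 0.0305, 0.1376]
orientation: [0.999, -0.045, -0.0, 0.0]
force: [0.4, -0.4, -0.5]
width: -0.001
grasp_force: 0.0
```

```bash
python3 ck2.py
```

```text
t 10.95 wf [ 59.3  43.5 137.6] ang -0.09 F [ 0.4 -0.4 -0.5] w -0.0
[11, 14, 130] [309.1, 200.3] across,along [0.298 0.013]
```

View pics/c2.png

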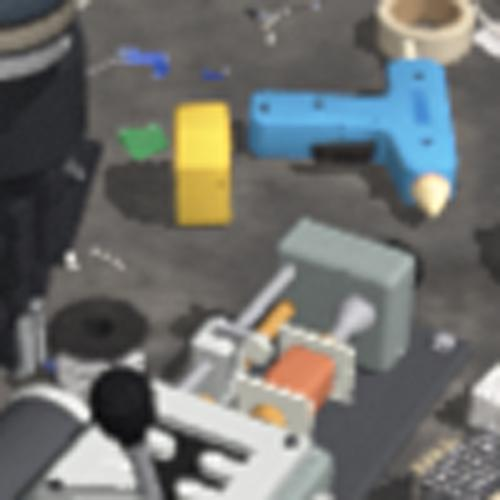

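The lever stands at the channel's left end (across about 0.30, along about 0.01), with the fingers behind it. Now I'll push it towards the front.

Request:
{"name": "move_arm", "arguments": {
  "moves": [
    {"dx":-20,"dy":0,"dz":0,"twist":0,"gripper":1},
    {"dx":-8,"dy":0,"dz":0,"twist":0,"gripper":1},
    {"dx":-6,"dy":0,"dz":0,"twist":0,"gripper":1},
    {"dx":-6,"dy":0,"dz":0,"twist":0,"gripper":1},
    {"dx":-6,"dy":0,"dz":0,"twist":0,"gripper":1},
    {"dx":-6,"dy":0,"dz":0,"twist":0,"gripper":1},
    {"dx":-6,"dy":0,"dz":0,"twist":0,"gripper":1},
    {"dx":-6,"dy":0,"dz":0,"twist":0,"gripper":1},
    {"dx":-6,"dy":0,"dz":0,"twist":0,"gripper":1},
    {"dx":0,"dy":0,"dz":0,"twist":0,"gripper":1}
  ]
}}

```text
t: 12.25
ee_pos: [0.5581, 0.0373, 0.1377]
orientation: [0.999, -0.045, -0.0, -0.0]
force: [-0.3, 0.2, 0.6]
width: 0.0
grasp_force: 0.0
```

```bash
python3 ck2.py
```

```text
t 12.25 wf [-10.9  44.  137.7] ang -0.09 F [-0.3  0.2  0.6] w 0.0
[24, 38, 536] [311.8, 169.3] across,along [-0.522  0.424]
[13, 13, 139] [326.8, 209.1] across,along [ 0.31  -0.275]
```

The lever reads about -0.275. I'll retreat and verify.

Request:
{"name": "move_arm", "arguments": {
  "moves": [
    {"dx":20,"dy":0,"dz":0,"twist":0,"gripper":1},
    {"dx":30,"dy":0,"dz":0,"twist":0,"gripper":1},
    {"dx":30,"dy":0,"dz":0,"twist":0,"gripper":1},
    {"dx":0,"dy":0,"dz":-40,"twist":0,"gripper":1},
    {"dx":0,"dy":0,"dz":-40,"twist":0,"gripper":1},
    {"dx":0,"dy":0,"dz":-40,"twist":0,"gripper":1},
    {"dx":0,"dy":50,"dz":0,"twist":0,"gripper":1},
    {"dx":0,"dy":60,"dz":0,"twist":0,"gripper":1},
    {"dx":0,"dy":0,"dz":0,"twist":0,"gripper":1},
    {"dx":0,"dy":0,"dz":0,"twist":0,"gripper":1}
  ]
}}

```text
t: 13.55
ee_pos: [0.6286, -0.0796, 0.2575]
orientation: [0.999, -0.046, -0.0, -0.0]
force: [0.4, -0.3, -0.0]
width: 0.0
grasp_force: 0.0
```

```bash
python3 ck2.py
```

```text
t 13.55 wf [ 69.8 -66.1 257.5] ang -0.091 F [ 0.4 -0.3 -0. ] w 0.0
[13, 13, 140] [326.8, 209.1] across,along [ 0.31  -0.275]
```

View pics/c2.png

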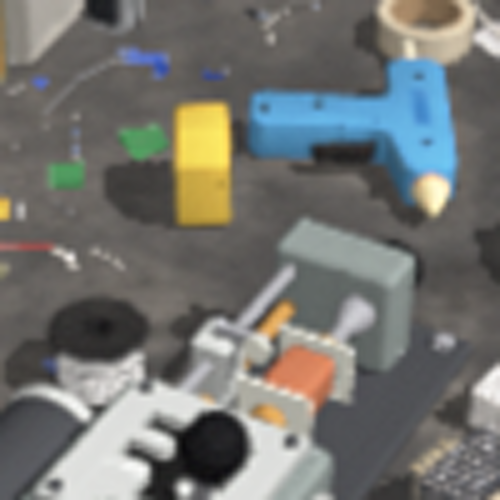

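The knob rests at crop (213,445), in the near-left position. It reads across 0.31 and along -0.275, didn't change when the tool retreated, and the fingers are well clear.

```bash
python3 -c "from rig import *;print(job_done())"
```

```text
the job is handed in; nothing more can be done
None
```

The feed lever is home in the lone slot (camera estimate: across about 0.31 rad, along about -0.28 rad), no bystander was touched as far as I saw, and the job was handed in at about 13.6 s; no verdict came back.

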